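# Draw the red screwdriver and hold it upright over the terminal screw

## Task

Draw the red-handled screwdriver out of its slanted bench stand, turn it upright with the blade pointing straight down, and hold it still with the tip centred about 2 cm above the brass screw of the power module, ready to be lowered, without touching the screw or module. The job finishes while you are still holding the screwdriver there; leave the blue screwdriver in its stand and the solder reel and battery where they are.

Things in the scene. Friction and masses are not known exactly. Their poses are not given: they have to be found in the camera images.
- driver_red_grip (a point): Grip point in the middle of the free part of the red screwdriver's handle, 30 mm from the butt. Axes: x along the shaft to the blade tip, y level across it. Handle 85 mm long, round, 24 mm thick to the eye, 18 mm (y) by 22 mm (z) for the fingers. Shoulder 55 mm, tip 158 mm toward +x. At the start x points forward and down, about 30 deg from vertical; the butt leans toward the robot.
- driver_red_tip (a point): Blade tip of the red screwdriver; same axes as driver_red_grip.
- driver_red: The red-handled screwdriver as a whole, 192 mm long, about 80 g. Origin on its underside, 7 mm from the handle's shoulder on the shaft side; x toward the blade tip. The tip is at x = 96, z = 12.5 mm in this frame, the grip point at x = -62, z = 11.5 mm. The shaft is 5 mm thick.
- stand_red: Fixed stand of the red screwdriver: black holster on two posts, base 105 x 70 mm. Origin on the bench under the holster floor, z up. Holster axis in its x-z plane, 30 deg off vertical, upper end toward -x; 25 mm deep, inside 27 x 25 mm, walls 4 mm; floor 105 mm up, with a 14 mm opening for the shaft. Draw the tool back along the axis (up and to -x) at least 140 mm to free the tip.
- stand_red_mouth (a point): Centre of the upper mouth of the red screwdriver's holster, 127 mm above the bench.
- stand_blue: Identical fixed stand with the blue screwdriver; which of the two places has the red one changes.
- driver_blue: Blue-handled screwdriver, 156 mm long, standing in its own stand; to be left there. Origin on its underside at mid-length, x toward the blade.
- screw_head (a point): Centre of the top of the brass slotted screw, 14 mm across, on the copper strap of the power module's terminal; 35 mm above the bench, z up. Same axes as power_module.
- power_module: Fixed black carrier plate 70 x 120 x 6 mm with a green circuit board (to about 23 mm high) on its -y half and a grey terminal block 36 x 34 mm with copper strap and brass screw on its +y half. Origin: centre of the underside; the screw is 36 mm toward its +y.
- solder_reel_center (a point): Centre of the solder reel, blue flanges, 49 mm across and 30 mm high; not to be disturbed.
- battery_center (a point): Centre of the dark blue block battery, 48 x 26 x 17 mm, lying flat; not to be disturbed.

How it is judged:
On the way:
1. the red screwdriver is drawn clear of its stand (tip above the holster's mouth, not touching the stand) (height (world z) of driver_red_tip above 0.135 m and contact force between driver_red and stand_red below 0.1 N and contact force between the fingers and driver_red above 1 N), for 0.1 s.
At the end, for the whole second after the job is handed in: The red screwdriver is held still in the fingers, blade down within 9 deg of vertical, tip within 12 mm sideways of the screw centre and 4 to 45 mm above it, touching neither module nor stand; blue screwdriver, reel and battery within 25 mm of where they stood (angle between driver_red's own x axis and vertical above 2.98 rad and horizontal distance between driver_red_tip and screw_head below 0.012 m and z of driver_red_tip in the frame of screw_head between 0.004 and 0.045 m and contact force between the fingers and driver_red above 1 N and contact force between driver_red and power_module below 0.3 N and contact force between driver_red and stand_red below 0.3 N and linear speed of driver_red below 0.03 m/s and distance of each of driver_blue, solder_reel_center, battery_center from where it was at the start of the episode below 0.025 m); the arm keeps its last pose, push and grip.
It fails at once if the blue screwdriver is moved by more than 25 mm (distance of driver_blue from where it was at the start of the episode above 0.025 m).
It fails at once if the solder reel is moved by more than 25 mm (distance of solder_reel_center from where it was at the start of the episode above 0.025 m).
It fails at once if the battery is moved by more than 25 mm (distance of battery_center from where it was at the start of the episode above 0.025 m).
It fails at once if the red screwdriver touches the power module with more than 2 N (contact force between driver_red and power_module above 2 N).
It also fails if it takes over 38 s, if anything falls off the work surface, if the arm or the gripper's body presses on something with over 40 N, if the wrist force passes 120 N, or if a joint passes its speed limit or range.

## Robot

A 6-joint arm with a two-finger parallel gripper is mounted at the origin on a cart in front of the work surface, level with it; the furniture and walls round the work are solid. World frame = base frame: x ahead of the robot, y to its left, z up, the work surface at z = 0. Lengths are in m, angles in rad, forces in N, time in s.
With the tool pointing down it reaches from about 0.35 to 0.85 m from the base axis. Payload 8.1 kg.
Tool frame: the origin (TCP) lies between the finger pads; the fingertips stand 11 mm ahead of it and the grasp point (between the pads) lies 8 mm behind it; z points along the fingers, y is the line along which they close (so a half turn about z gives the same grasp; the last joint's range is limited). The gripper opens to 93 mm and grips with 3 to 60 N. Pads are 15 mm wide; open, the fingers measure 128 mm over their backs; the gripper's body (75 mm by 188 mm) begins 65 mm behind the grasp point.
Start: joints at [1.166, 0.13, 1.488, -0, 1.523, -0.085], TCP at [0.189, 0.57, 0.23] pointing down, gripper open.
Joint ranges: [-2.96, 2.96], [-0.89, 2.26], [0.02, 2.5], [-1.34, 4.48], [0, 2.73], [-2.66, 2.66]. Speed limits (rad/s): [2.39, 2.39, 2.79, 3.14, 3.14, 3.14].

## Interface

Orientations are given as a 3x3 rotation matrix whose columns are the frame's x, y, z axes.
In Python, from rig import get_state, snapshot, job_done gives the robot as it stands.
- The arm moves only by the tool jog_arm, never from a script. Its argument "moves" is a list of rows, each a list of 3 entries, a list of its own where there are three numbers: the opening, from 0 (shut) to 1 (fully open), then the shift along the tool's x, y, z in mm, then the turn, a rotation vector about the tool's x, y, z in degrees. A call has 1 to 20 rows; each row is the pose to reach, as a shift and turn from the pose commanded when the call began, along the tool's axes at that moment; what a row does not reach only later rows make up. A row lasts 1/10 s, in which the tool goes at most 50 mm and 8.59 degrees, less where a joint would pass 70% of its speed; a pose out of reach is approached as far as the arm can. A call with a gripper value outside its range is refused whole. The fingers move at their own pace and stop on an object; "force" is the grip in N (left out, the last holds). Time passes only in rows, so rows that repeat a pose let the fingers close. It gives the time, the measured TCP pose, the force, the opening and the grip force at its end, in the units of the state.
- get_state(): the state, without advancing time (a new reading comes with each control period).
- snapshot(name): name is "scene" or "top" or "wrist"; returns a dict with "pixels" (420x560x3 uint8, red, green, blue), "z_map" (420x560 float32, m along the optical axis (not along the pixel's ray), 0 where there is no reading), "fx", "fy", "cx", "cy" (pixels), "k1" (the pictures are not rectified: a ray, as slopes to the right and down, at radius r is drawn at 1 + k1 r^2 times it, then the intrinsics apply), "T" (4x4, takes a point from camera to world coordinates). Camera axes: x right, y down, z forward; pixel columns grow to the right and rows downward; lengths in m; the calibration is good to about 2 mm. A picture is of the moment at which its call begins.
- job_done(): hands the job in; it is judged then, once.
The state is a dict: "time_s": time; "joint_positions": joint angles; "dq": joint speeds; "joint_torque": joint torques, N m; "ee_pos": TCP position; "ee_rot": TCP orientation; "wrist_force": force on the tool from outside, world axes, zero at the start; "torque": the same for the moment, N m; "finger_gap": finger opening in m; "grasp_force": force on a finger pad.
Only numpy, scipy, OpenCV 4.12 (cv2) and the standard library are available. Lean on these libraries where they do the work, as an engineer would, in place of code of your own. Each camera call takes 0.05 s, during which the arm holds its last target. There are 200 camera calls.

## Working session

There is one attempt and no reset: what is moved stays moved. The work goes in short steps, Python scripts to look and compute and a tool call to move; the robot and the scene stay as the last step left them, time stands still between calls to the robot, and variables do not carry over. Pictures are saved under pics/ and viewed, at most 10 in all, crops included, and the job is handed in when it is done.

Besides the shell and the picture viewer there is one more tool, called after "Call:" as a command line: name --argument value ..., lists and objects as JSON in quotes. jog_arm: Moves the arm, as the interface text tells. Its arguments: {"type":"object","properties":{"moves":{"type":"array","items":{"type":"array"}},"force":{"type":"number"}},"required":["moves"]}

```bash
ls; mkdir -p pics; cat > h.py <<'E'
import numpy as np, cv2, pickle
from rig import get_state, snapshot, job_done
def snap(name,f):
    s=snapshot(name); cv2.imwrite('pics/%s.png'%f,s['pixels'][:,:,::-1]); pickle.dump(s,open('pics/%s.pkl'%f,'wb')); return s
def load(f): return pickle.load(open('pics/%s.pkl'%f,'rb'))
def ray(s,u,v):
    x=(np.asarray(u,float)-s['cx'])/s['fx']; y=(np.asarray(v,float)-s['cy'])/s['fy']
    a,b=x.copy(),y.copy()
    for _ in range(20):
        k=1+s['k1']*(a*a+b*b); a,b=x/k,y/k
    return np.stack([a,b,np.ones_like(a)],-1)
def pt(s,u,v,z=None):
    z=s['z_map'][v,u] if z is None else z
    p=ray(s,u,v)*np.asarray(z)[...,None]
    return p@s['T'][:3,:3].T+s['T'][:3,3]
def cloud(s):
    v,u=np.mgrid[:420,:560]; return pt(s,u,v)
def proj(s,P):
    c=(np.asarray(P)-s['T'][:3,3])@s['T'][:3,:3]; x,y=c[...,0]/c[...,2],c[...,1]/c[...,2]
    k=1+s['k1']*(x*x+y*y); return np.stack([x*k*s['fx']+s['cx'],y*k*s['fy']+s['cy']],-1)
E
python3 - <<'E'
from h import *
a=snap('scene','scene1');b=snap('top','top1')
print(a['T'],b['T'],a['fx'],a['k1'])
cv2.imwrite('pics/both.png',cv2.resize(np.hstack([a['pixels'],b['pixels']])[:,:,::-1],(800,300)))
print(get_state())
E
```

```text
pics
[[ 0.56767788 -0.46856152  0.67689875 -0.17119836]
 [-0.82310053 -0.30733325  0.47754768 -0.51554712]
 [-0.01572697 -0.82824898 -0.56013953  0.7015672 ]
 [ 0.          0.          0.          1.        ]] [[-0.01943176 -0.99678594  0.07771874  0.46705565]
 [-0.99980162  0.01971279  0.00285035  0.00346826]
 [-0.00437324 -0.07764793 -0.99697125  1.19022583]
 [ 0.          0.          0.          1.        ]] 511.1613558823022 -0.009290745799842291
{'time_s': 0.1, 'joint_positions': array([ 1.16559618e+00,  1.31085802e-01,  1.48916967e+00, -2.92172623e-05,
        1.52302196e+00, -8.53881156e-02]), 'dq': array([-0.00048909, -0.00281893, -0.00293307, -0.00071737,  0.00244766,
        0.00105603]), 'joint_torque': array([ 6.15537720e-04, -5.61342716e+01, -4.93094480e+01,  7.70336506e-02,
        2.91993778e-02, -5.52738049e-05]), 'ee_pos': array([0.18841537, 0.569117  , 0.22869264]), 'ee_rot': array([[-9.49294941e-01,  3.14386242e-01, -6.37322738e-04],
       [ 3.14386868e-01,  9.49293666e-01, -1.55985360e-03],
       [ 1.14609925e-04, -1.68112703e-03, -9.99998580e-01]]), 'wrist_force': array([0.92392377, 0.14496817, 0.42810707]), 'torque': array([-0.00180129, -0.01330731,  0.00933551]), 'grasp_force': 0.0, 'finger_gap': 0.09302204994380811}
```

View pics/scene1.png

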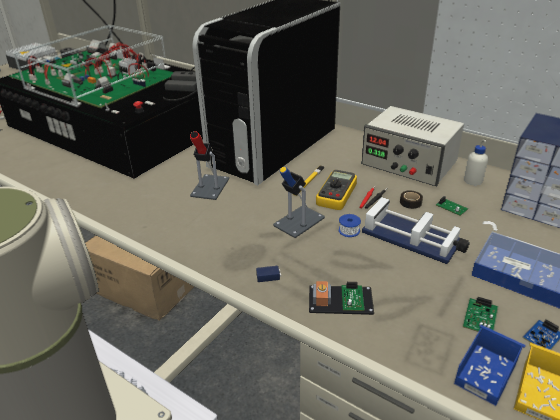

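View pics/top1.png

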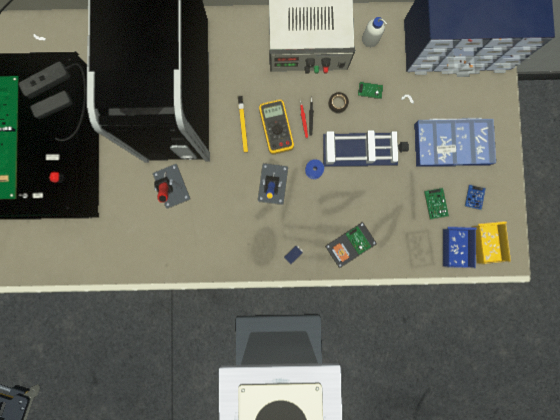

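The scene view shows the red driver at about (197,143), the blue at (289,178), and the module with its brass screw near (322,290). In the top view, red is at (163,190), its base plate at about (171,186), the module at (351,244) and the screw at about (341,249).

```bash
python3 - <<'E'
from h import *
out=[]
for f,(r0,r1,c0,c1) in (('scene1',(115,205,170,245)),('top1',(155,215,140,200))):
    s=load(f);C=cloud(s);P=s['pixels'].astype(int)
    m=np.zeros((420,560),bool);m[r0:r1,c0:c1]=1
    red=m&(P[...,0]>90)&(P[...,0]>2*P[...,1]+10)&(C[...,2]>.1)&(C[...,2]<.35)
    p=C[red];c=p.mean(0);w=np.linalg.svd(p-c)[2][0];w*=np.sign(-w[2]);t=(p-c)@w
    print(f,red.sum(),c.round(4),w.round(3),'lean',np.degrees(np.arccos(-w[2])).round(1),'yaw',np.degrees(np.arctan2(w[1],w[0])).round(1),(c+w*t.min()).round(4),(c+w*t.max()).round(4),p.min(0).round(3),p.max(0).round(3))
    # base plate
    b=m&(C[...,2]>.002)&(C[...,2]<.016)
    for k in(b,):
        q=C[k][:,:2].astype(np.float32)
        if len(q)>20: print('plate',len(q),cv2.minAreaRect(q),np.median(C[k][:,2]))
s=load('top1')
cr=np.hstack([cv2.resize(s['pixels'][150:220,125:205],(400,350),interpolation=2),cv2.resize(s['pixels'][215:275,318:386],(397,350),interpolation=2)])
s=load('scene1')
cr2=np.hstack([cv2.resize(s['pixels'][120:205,170:250],(250,250),interpolation=2),cv2.resize(s['pixels'][270:325,300:380],(400,250),interpolation=2)])
im=np.zeros((600,797,3),np.uint8);im[:350]=cr;im[350:,:650]=cr2
cv2.imwrite('pics/crop1.png',im[:,:,::-1])
E
```

```text
scene1 152 [0.5875 0.259  0.1519] [ 0.462  0.15  -0.874] lean 29.1 yaw 18.0 [0.5737 0.2545 0.1781] [0.6065 0.2652 0.1161] [0.567 0.249 0.116] [0.613 0.277 0.184]
plate 868 ((0.6912986040115356, 0.35210394859313965), (0.36703938245773315, 0.18919141590595245), 46.911949157714844) 0.0074565980210649085
top1 117 [0.6002 0.2656 0.1546] [ 0.478  0.203 -0.855] lean 31.3 yaw 23.0 [0.5831 0.2583 0.1851] [0.6206 0.2742 0.1181] [0.576 0.251 0.118] [0.622 0.283 0.186]
plate 966 ((0.6279109120368958, 0.2851760685443878), (0.16136105358600616, 0.14661528170108795), 89.73429107666016) 0.006210572702063044
```

View pics/crop1.png

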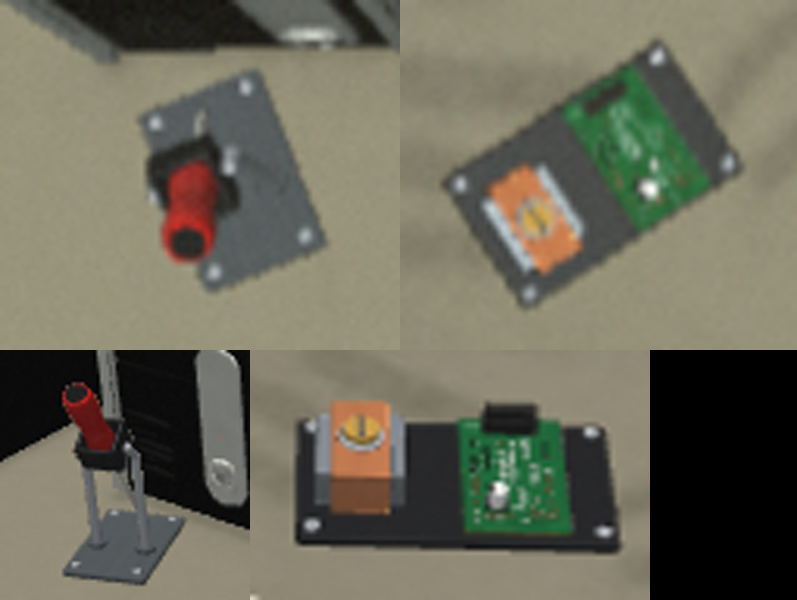

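In the top view (u = 125 + x/5, v = 150 + y/5), the plate corners are at crop (140,117), (258,70), (325,242) and (212,292), and the butt is at (187,243). The screw is at crop (535,217) in the top view and (361,428) in the scene view.

```bash
cat >> h.py <<'E'
def tri(obs):
    A=np.zeros((3,3));b=np.zeros(3);L=[]
    for s,u,v in obs:
        d=s['T'][:3,:3]@ray(s,u,v);d/=np.linalg.norm(d);M=np.eye(3)-np.outer(d,d);A+=M;b+=M@s['T'][:3,3];L.append((M,s['T'][:3,3]))
    p=np.linalg.solve(A,b);return p,[np.linalg.norm(M@(p-o)) for M,o in L]
def atz(s,u,v,z):
    d=s['T'][:3,:3]@ray(s,u,v);o=s['T'][:3,3];return o+d*(z-o[2])/d[2]
def jog(R,p,n=''):
    """shift/turn from current (measured) TCP pose to R,p"""
    from scipy.spatial.transform import Rotation as Ro
    st=get_state();R0=st['ee_rot'];print(n,'shift mm',(R0.T@(p-st['ee_pos'])*1e3).round(1),'turn deg',np.degrees(Ro.from_matrix(R0.T@R).as_rotvec()).round(2))
E
python3 - <<'E'
from h import *
s=load('scene1');t=load('top1')
c=[atz(t,125+x/5,150+y/5,.005)[:2] for x,y in((140,117),(258,70),(325,242),(212,292))]
print('plate',np.mean(c,0),[np.linalg.norm(c[i]-c[i-1]).round(3) for i in range(4)])
e=(c[1]-c[2])+(c[0]-c[3]);f=c[0]-c[1]+c[3]-c[2];yaw=np.arctan2(e[1],e[0]);print('yaw',np.degrees(yaw),np.degrees(np.arctan2(-f[0],f[1])))
b,r=tri([(t,162.4,198.6),(s,194.6,135.)]);print('butt',b,r,atz(t,162.4,198.6,.179),atz(s,194.6,135.,.179))
w,r=tri([(t,341.1,252.2),(s,322.2,287.2)]);print('screw',w,r,atz(t,341.1,252.2,.035),atz(s,322.2,287.2,.035))
m=[atz(t,318+(x-400)/5.84,215+y/5.83,.006)[:2] for x,y in((443,183),(657,40),(742,168),(528,308))]
print('mod',np.mean(m,0),m)
d=np.array([.5*np.cos(yaw),.5*np.sin(yaw),-np.sqrt(.75)])
g=b+.03*d;print('grip',g)
y=np.array([np.sin(yaw),-np.cos(yaw),0])
for sg in(1,-1):
    R=np.stack([np.cross(sg*y,d),sg*y,d],1);print(R.round(3).tolist());jog(R,g+(.008-.1)*d,'pre')
E
```

```text
plate [0.62998549 0.2792631 ] [np.float64(0.103), np.float64(0.068), np.float64(0.101), np.float64(0.066)]
yaw 21.482012361850384 21.895313274464606
butt [0.57825032 0.26002441 0.17700908] [np.float64(0.0009111934006466711), np.float64(0.0009111934006465645)] [0.57742876 0.26020903 0.179     ] [0.57587427 0.25626962 0.179     ]
screw [ 0.4446811  -0.16615283  0.0318595 ] [np.float64(0.00011850734921732642), np.float64(0.00011850734921741082)] [ 0.4446739  -0.16559536  0.035     ] [ 0.44187263 -0.16788023  0.035     ]
mod [ 0.46279571 -0.19664819] [array([ 0.46026783, -0.12859846]), array([ 0.52344719, -0.22799217]), array([ 0.4644092 , -0.26456014]), array([ 0.40305862, -0.16544199])]
grip [0.59220831 0.26551754 0.15102831]
[[0.806, 0.366, 0.465], [0.317, -0.931, 0.183], [0.5, 0.0, -0.866]]
pre shift mm [-443.4 -190.7   -1.7] turn deg [-36.54  13.32 136.18]
[[-0.806, -0.366, 0.465], [-0.317, 0.931, 0.183], [-0.5, -0.0, -0.866]]
pre shift mm [-443.4 -190.7   -1.7] turn deg [-10.51 -28.81 -38.86]
```

Call:
jog_arm --moves '[[1, [-100, -45, 0], [-2, -7, -9]], [1, [-443, -191, -2], [-10.5, -28.8, -38.9]], [1, [-443, -191, -2], [-10.5, -28.8, -38.9]], [1, [-443, -191, -2], [-10.5, -28.8, -38.9]], [1, [-443, -191, -2], [-10.5, -28.8, -38.9]], [1, [-443, -191, -2], [-10.5, -28.8, -38.9]], [1, [-443, -191, -2], [-10.5, -28.8, -38.9]], [1, [-443, -191, -2], [-10.5, -28.8, -38.9]], [1, [-443, -191, -2], [-10.5, -28.8, -38.9]], [1, [-443, -191, -2], [-10.5, -28.8, -38.9]], [1, [-443, -191, -2], [-10.5, -28.8, -38.9]], [1, [-443, -191, -2], [-10.5, -28.8, -38.9]], [1, [-443, -191, -2], [-10.5, -28.8, -38.9]], [1, [-443, -191, -2], [-10.5, -28.8, -38.9]], [1, [-443, -191, -2], [-10.5, -28.8, -38.9]], [1, [-443, -191, -2], [-10.5, -28.8, -38.9]]]' --force 40

```text
time_s: 1.7
ee_pos: [0.5486, 0.2499, 0.2317]
ee_rot: [[-0.805, -0.368, 0.465], [-0.318, 0.93, 0.185], [-0.501, 0.001, -0.865]]
wrist_force: [0.7, 0.7, 0.4]
finger_gap: 0.093
grasp_force: 0.0
```

```bash
python3 - <<'E'
from h import *
w=snap('wrist','w1');s=snap('scene','scene2');print(get_state())
im=np.zeros((420,800,3),np.uint8);im[:,:560]=w['pixels'];im[:240,560:]=cv2.resize(s['pixels'][60:240,120:300],(240,240))
cv2.imwrite('pics/v1.png',im[:,:,::-1])
E
```

```text
{'time_s': 1.8, 'joint_positions': array([ 0.325618  , -0.35492391,  2.0234278 ,  0.03248786,  0.94923475,
       -1.6333616 ]), 'dq': array([-0.00600573,  0.00193414, -0.00166348,  0.00264937, -0.00028099,
       -0.00161192]), 'joint_torque': array([ 9.34978877e-02, -3.41388702e+01, -5.21587443e+01,  1.67027749e-01,
       -3.41329493e+00, -3.03911853e-03]), 'ee_pos': array([0.54881471, 0.24955298, 0.23174568]), 'ee_rot': array([[-0.80499996, -0.36777514,  0.46552821],
       [-0.31782985,  0.92991421,  0.18505069],
       [-0.50095834,  0.00100704, -0.86547081]]), 'wrist_force': array([-0.41758771,  0.08861016, -0.86263799]), 'torque': array([-0.02515213,  0.19633629,  0.01414241]), 'grasp_force': 0.0, 'finger_gap': 0.09289425810596293}
```

View pics/v1.png

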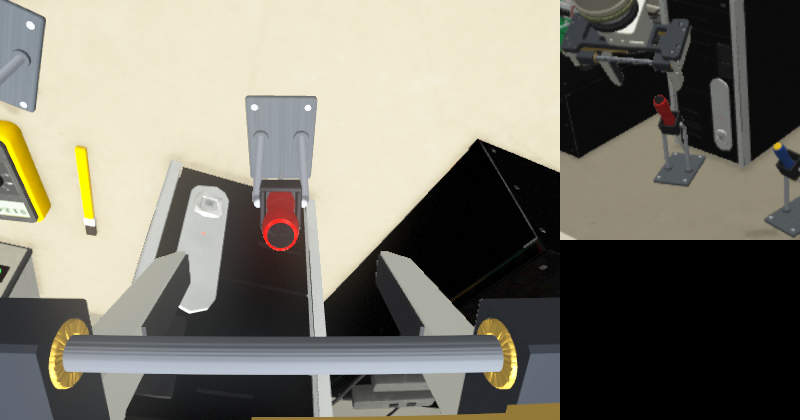

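The wrist view shows the butt centred at about (281,235), with the handle running straight up the image to the holster near (280,190). It is centred between the fingers. The bar at row 355 belongs to the gripper, so I'm checking how deep it sits.

```bash
python3 - <<'E'
from h import *
s=load('w1');st=get_state();R,p=st['ee_rot'],st['ee_pos']
C=(cloud(s)-p)@R*1e3
for u,v in((281,235),(281,247),(281,222),(280,200),(280,355),(280,340)): print(u,v,C[v,u].round(1))
P=s['pixels'].astype(int);red=(P[...,0]>90)&(P[...,0]>2*P[...,1]+10)
red[:180]=0;red[255:]=0;red[:,:250]=0;red[:,310:]=0
q=C[red];print(len(q),np.median(q,0),np.percentile(q,2,0).round(1),np.percentile(q,98,0).round(1))
for r in range(190,252,6):
    k=np.where(red[r])[0]
    if len(k): print(r,k.min(),k.max(),C[r,(k.min()+k.max())//2].round(1))
o=(s['T'][:3,3]-p)@R*1e3;print('cam',o)
b,_=tri([(s,281.,235.),(load('top1'),162.4,198.6),(load('scene1'),194.6,135.)]);print(_,((b-p)@R*1e3).round(1))
E
```

```text
281 235 [-1.6 -1.1 60.2]
281 247 [-10.   -1.1  61. ]
281 222 [ 6.  -1.1 63. ]
280 200 [  7.9  -1.9 107.2]
280 355 [ 29.   -0.8 -89.6]
280 340 [ 29.5  -0.8 -85.3]
1210 [ 5.8793895  -1.74586789 74.51606721] [-71.4 -12.6  61.7] [  9.9   9.2 202.9]
196 268 292 [  7.9  -2.  118.7]
202 267 294 [  8.2  -1.9 100.6]
208 267 293 [10.2 -1.8 79.2]
214 266 294 [ 9.5 -1.7 68.4]
220 263 297 [ 7.4 -1.7 62.8]
226 262 297 [ 4.5 -2.3 59.7]
232 263 298 [-0.  -1.7 61.3]
238 264 297 [-3.6 -1.7 60.2]
244 267 294 [-7.9 -1.7 61. ]
250 276 284 [-73.3  -2.6 202.9]
cam [  80.77325166   -0.31628212 -154.1147336 ]
[np.float64(0.0016693275882221814), np.float64(0.0010497115896594047), np.float64(0.0015924601502789156)] [-0.5 -1.3 61.9]
```

Call:
jog_arm --moves '[[1, [-1, -1.5, 20], [0, 0, 0]], [1, [-1, -1.5, 40], [0, 0, 0]], [1, [-1, -1.5, 60], [0, 0, 0]], [1, [-1, -1.5, 75], [0, 0, 0]], [1, [-1, -1.5, 85], [0, 0, 0]], [1, [-1, -1.5, 91], [0, 0, 0]], [1, [-1, -1.5, 91], [0, 0, 0]], [1, [-1, -1.5, 91], [0, 0, 0]]]'

```text
time_s: 2.6
ee_pos: [0.593, 0.2648, 0.154]
ee_rot: [[-0.805, -0.367, 0.466], [-0.317, 0.93, 0.185], [-0.501, 0.001, -0.865]]
wrist_force: [0.3, -0.4, 0.6]
finger_gap: 0.0935
grasp_force: 0.0
```

Call:
jog_arm --moves '[[0, [0, 0, 0], [0, 0, 0]], [0, [0, 0, 0], [0, 0, 0]], [0, [0, 0, 0], [0, 0, 0]], [0, [0, 0, 0], [0, 0, 0]], [0, [0, 0, 0], [0, 0, 0]], [0, [0, 0, 0], [0, 0, 0]], [0, [0, 0, 0], [0, 0, 0]], [0, [0, 0, 0], [0, 0, 0]], [0, [0, 0, 0], [0, 0, 0]], [0, [0, 0, 0], [0, 0, 0]], [0, [0, 0, 0], [0, 0, 0]], [0, [0, 0, 0], [0, 0, 0]]]' --force 40

```text
time_s: 3.8
ee_pos: [0.5928, 0.2647, 0.1533]
ee_rot: [[-0.805, -0.367, 0.465], [-0.317, 0.93, 0.185], [-0.501, 0.001, -0.866]]
wrist_force: [0.0, -0.7, -1.0]
finger_gap: 0.018
grasp_force: 40.0
```

Call:
jog_arm --moves '[[0, [0, 0, -5], [0, 0, 0]], [0, [0, 0, -15], [0, 0, 0]], [0, [0, 0, -27], [0, 0, 0]], [0, [0, 0, -40], [0, 0, 0]], [0, [0, 0, -53], [0, 0, 0]], [0, [0, 0, -66], [0, 0, 0]], [0, [0, 0, -79], [0, 0, 0]], [0, [0, 0, -92], [0, 0, 0]], [0, [0, 0, -105], [0, 0, 0]], [0, [0, 0, -118], [0, 0, 0]], [0, [0, 0, -131], [0, 0, 0]], [0, [0, 0, -144], [0, 0, 0]], [0, [0, 0, -157], [0, 0, 0]], [0, [0, 0, -168], [0, 0, 0]], [0, [0, 0, -175], [0, 0, 0]], [0, [0, 0, -175], [0, 0, 0]], [0, [0, 0, -175], [0, 0, 0]]]'

```text
time_s: 5.5
ee_pos: [0.5113, 0.2324, 0.3046]
ee_rot: [[-0.805, -0.367, 0.465], [-0.317, 0.93, 0.184], [-0.501, 0.001, -0.866]]
wrist_force: [0.2, 0.6, -1.1]
finger_gap: 0.0175
grasp_force: 40.0
```

```bash
python3 - <<'E'
from h import *
w=snap('wrist','w2');s=snap('scene','scene3');t=snap('top','top3');print(get_state())
im=np.zeros((600,800,3),np.uint8);im[:420,:560]=w['pixels'];im[:240,560:]=cv2.resize(s['pixels'][40:220,120:300],(240,240));im[240:480,560:]=cv2.resize(t['pixels'][140:260,100:220],(240,240))
cv2.imwrite('pics/v2.png',im[:,:,::-1])
Rf=np.stack([[np.cos(0),0,0]]*1)
st=get_state();R=st['ee_rot'];p=st['ee_pos'];print('tip est',p+R@[0,0,.150])
# vertical target, tool y at yaw 67 deg, hover 60 mm higher
w=np.array([.4445,-.166,.035]);
for yw in(111.5,90,67):
    a=np.radians(yw);y=np.array([np.cos(a),np.sin(a),0]);z=np.array([0,0,-1.]);Rt=np.stack([np.cross(y,z),y,z],1)
    jog(Rt,w+[0,0,.15+.09],yw)
E
```

```text
{'time_s': 5.65, 'joint_positions': array([ 0.31478999, -0.51323296,  2.0060896 ,  0.03467701,  1.12671626,
       -1.63788599]), 'dq': array([-0.00148127, -0.00133573, -0.00026677,  0.00200182,  0.00099793,
        0.00143388]), 'joint_torque': array([ 5.26660122e-03, -2.83901435e+01, -5.39850318e+01,  2.08003158e-01,
       -3.55839618e+00, -7.43573124e-03]), 'ee_pos': array([0.51117726, 0.23235966, 0.30386929]), 'ee_rot': array([[-0.80607002, -0.36686117,  0.46439639],
       [-0.31730193,  0.93027508,  0.18414061],
       [-0.49957043,  0.00107635, -0.86627261]]), 'wrist_force': array([ 0.21321666, -0.43103701, -0.49339257]), 'torque': array([-0.08712506,  0.24792698,  0.01670982]), 'grasp_force': 39.99934136867523, 'finger_gap': 0.017628299796293594}
tip est [0.58083672 0.25998075 0.1739284 ]
111.5 shift mm [ 194.6 -346.2  -79.3] turn deg [7.000e-02 2.997e+01 1.000e-02]
90 shift mm [ 194.6 -346.2  -79.3] turn deg [ 5.69 29.6  21.01]
67 shift mm [ 194.6 -346.2  -79.3] turn deg [11.7  28.41 43.47]
```

View pics/v2.png

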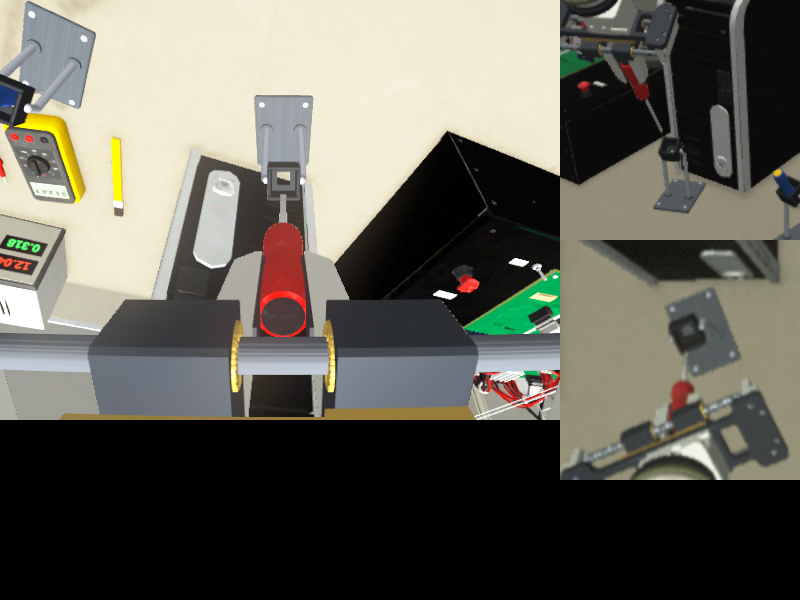

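The tip (wrist view, about (283,195)) is clear of the holster, and the tool lies in line with the gripper. Next I turn it upright and carry it to a hover over the screw.

Call:
jog_arm --moves '[[0, [-10, 0, -18], [0, 7, 0]], [0, [-20, 0, -35], [0, 14, 0]], [0, [-20, 0, -35], [0, 22, 0]], [0, [-20, 0, -35], [0, 30, 0]], [0, [20, -50, -45], [3, 30, 7]], [0, [50, -100, -55], [5.7, 29.6, 15]], [0, [90, -150, -60], [5.7, 29.6, 21]], [0, [120, -200, -65], [5.7, 29.6, 21]], [0, [150, -250, -70], [5.7, 29.6, 21]], [0, [175, -295, -75], [5.7, 29.6, 21]], [0, [190, -330, -79], [5.7, 29.6, 21]], [0, [194.6, -346, -79.3], [5.7, 29.6, 21]], [0, [194.6, -346, -79.3], [5.7, 29.6, 21]], [0, [194.6, -346, -79.3], [5.7, 29.6, 21]], [0, [194.6, -346, -79.3], [5.7, 29.6, 21]], [0, [194.6, -346, -79.3], [5.7, 29.6, 21]], [0, [194.6, -346, -79.3], [5.7, 29.6, 21]]]'

```text
time_s: 7.35
ee_pos: [0.4451, -0.1644, 0.2761]
ee_rot: [[-1.0, -0.003, 0.002], [-0.003, 1.0, 0.0], [-0.002, 0.0, -1.0]]
wrist_force: [0.6, 0.3, -0.1]
finger_gap: 0.0177
grasp_force: 40.0
```

```bash
python3 - <<'E'
from h import *
w=snap('wrist','w3');s=snap('scene','scene4');t=snap('top','top4');st=get_state();print(st['ee_pos'],st['ee_rot'],st['grasp_force'],st['joint_positions'])
im=np.zeros((600,800,3),np.uint8);im[:300,:400]=cv2.resize(w['pixels'],(400,300));im[:300,400:]=cv2.resize(t['pixels'][200:290,290:410],(400,300),interpolation=2);im[300:,:400]=cv2.resize(s['pixels'][190:340,250:400],(400,300),interpolation=2)
im[300:,400:]=cv2.resize(w['pixels'][100:250,180:380],(400,300),interpolation=2)
cv2.imwrite('pics/v3.png',im[:,:,::-1])
R=st['ee_rot'];p=st['ee_pos'];tip=p+R@[0,0,.15];print(tip,proj(s,tip),proj(w,tip),proj(w,[.4445,-.166,.035]))
E
```

```text
[ 0.44495697 -0.16493769  0.27595444] [[-9.99996602e-01 -1.78215375e-03  1.90263208e-03]
 [-1.78208785e-03  9.99998411e-01  3.63325144e-05]
 [-1.90269381e-03  3.29417335e-05 -9.99998189e-01]] 39.99931275844574 [-4.63770016e-01 -2.31259337e-01  1.75403261e+00  8.84535607e-04
  1.61713395e+00 -2.03630675e+00]
[ 0.44524237 -0.16493224  0.12595471] [323.13002218 247.77800849] [281.74893082 194.43597513] [280.8703068  172.43303416]
```

View pics/v3.png

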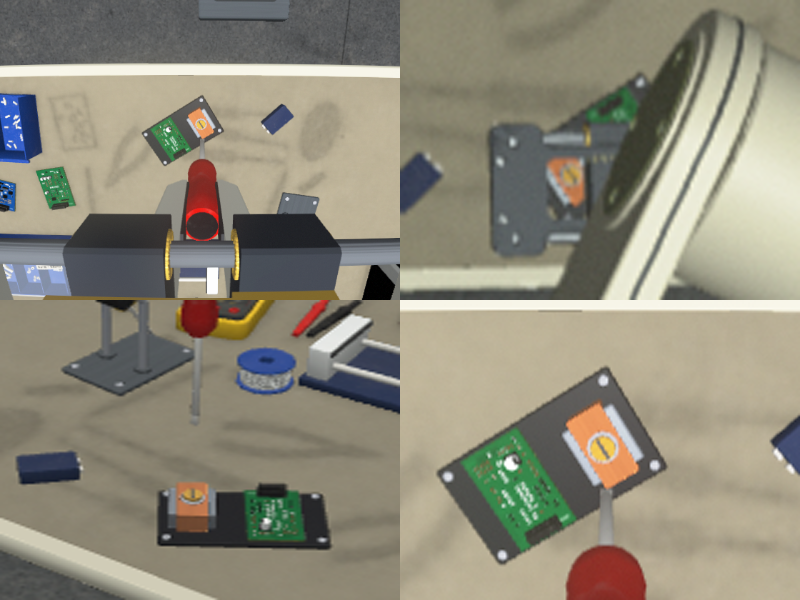

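In the wrist view the tip is at (283,194.5) and the screw at (281,174). In the scene view the tip is at (323.5,250) and the screw at (322,287.5). The tool is upright and close to centred.

```bash
python3 - <<'E'
from h import *
w,s,t=load('w3'),load('scene4'),load('top1')
tip,r=tri([(w,283.,194.5),(s,323.5,250.)]);print('tip',tip,r)
sc,r2=tri([(w,281.,174.),(s,322.2,287.3),(t,341.1,252.2)]);print('screw',sc,r2)
print(atz(w,281.,174.,.035), atz(w,283.,194.5,.126))
E
```

```text
tip [ 0.44740593 -0.16416354  0.11896203] [np.float64(0.0004064102797248008), np.float64(0.00040641027972490747)]
screw [ 0.44559183 -0.16598617  0.03139478] [np.float64(0.0013669269154139112), np.float64(0.00046714402581049704), np.float64(0.0009964582738318057)]
[ 0.44623844 -0.16585614  0.035     ] [ 0.44528444 -0.16386283  0.126     ]
```

Call:
jog_arm --moves '[[0, [0.5, -1.8, 10], [0, 0, 0]], [0, [0.5, -1.8, 22], [0, 0, 0]], [0, [0.5, -1.8, 34], [0, 0, 0]], [0, [0.5, -1.8, 46], [0, 0, 0]], [0, [0.5, -1.8, 56], [0, 0, 0]], [0, [0.5, -1.8, 62], [0, 0, 0]], [0, [0.5, -1.8, 64], [0, 0, 0]], [0, [0.5, -1.8, 64], [0, 0, 0]], [0, [0.5, -1.8, 64], [0, 0, 0]], [0, [0.5, -1.8, 64], [0, 0, 0]], [0, [0.5, -1.8, 64], [0, 0, 0]], [0, [0.5, -1.8, 64], [0, 0, 0]]]'

```text
time_s: 8.7
ee_pos: [0.4444, -0.1677, 0.212]
ee_rot: [[-1.0, -0.0, 0.002], [-0.0, 1.0, -0.0], [-0.002, -0.0, -1.0]]
wrist_force: [-0.1, 0.8, -0.9]
finger_gap: 0.0176
grasp_force: 40.0
```

```bash
python3 - <<'E'
from h import *
w=snap('wrist','w5');s=snap('scene','scene5')
im=np.hstack([cv2.resize(w['pixels'][130:230,230:330],(400,400),interpolation=2),cv2.resize(s['pixels'][225:325,280:380],(400,400),interpolation=2)])
cv2.imwrite('pics/v4.png',im[:,:,::-1]);st=get_state();print(st['ee_pos'],st['ee_rot'][:,2],st['wrist_force'])
E
```

```text
[ 0.44430351 -0.16759338  0.21181917] [ 1.64236292e-03  1.09104068e-04 -9.99998645e-01] [ 0.22495237  0.08419516 -0.55485927]
```

View pics/v4.png

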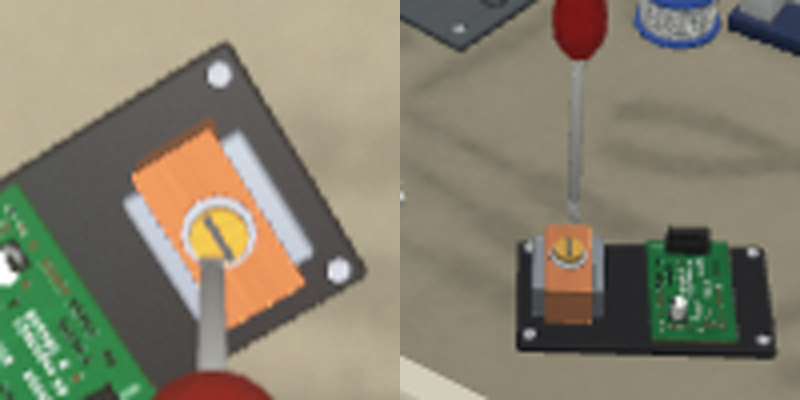

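The tip is just above the screw. In the wrist view it is at (283,195.5) against the screw at (284.7,188.5); in the scene view it is at (323.5,280) against (322.2,287.7).

```bash
python3 - <<'E'
from h import *
w,s=load('w5'),load('scene5')
a=tri([(w,283.,195.5),(s,323.5,280.)]);b=tri([(w,284.7,188.5),(s,322.2,287.7)]);print(a,b,a[0]-b[0])
E
```

```text
(array([ 0.44898197, -0.16668329,  0.04715119]), [np.float64(0.0005533439042689466), np.float64(0.0005533439042688499)]) (array([ 0.44738564, -0.16519324,  0.02802763]), [np.float64(0.00035484868042186225), np.float64(0.0003548486804218944)]) [ 0.00159633 -0.00149005  0.01912356]
```

The tip is about 2 mm off the screw's centre sideways and 19 mm above it, well within tolerance.

```bash
python3 -c "
from h import *
print(job_done())"
```

```text
the job is handed in; nothing more can be done
None
```

The job is handed in with the red screwdriver held still, blade down, its tip measured about 2 mm off the screw's centre and 19 mm above it; `job_done()` gave no verdict.

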